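Demould the chocolate mallet and hold it over the spraying cradle

TASK

Lift the chocolate mallet out of its open mould by gripping its handle at the balance point, and bring it, kept roughly level, over the spraying cradle. Finish while still holding it there: level and still, balance point over the middle of the cradle, handle in line with it and the head over the wide fork, with about 7 cm of clear air between the underside of the head and the tips of the forks. Do not put it down, do not bump the cradle, and leave the rolling pin and everything else on the bench where it is.

Things in the scene. Friction and masses are not known exactly. Their poses are not given: they have to be found in the camera images.
- mallet: Solid dark chocolate mallet, ~0.38 kg, lying flat top up. Head 40 (x) x 80 (y) x 40 (z) mm at x +48..+88; handle 200 x 30 wide x 28 thick at x -152..+48, z 12..40 (tops flush, handle's underside 12 above the head's). Origin: level with the head's underside, straight below the balance point; +x along the handle to the head, z up. In the mould: origin 10 mm, top 50 mm above the bench.
- mallet_balance (a point): The mallet's balance point: in the handle, mid width and mid thickness (14 mm below the top face, 26 above the mallet's origin), 48 mm from the head's inner face (not the handle's middle). Axes as the mallet's.
- mallet_head (a point): Centre of the mallet's head, 68 mm towards +x from the balance point, 20 mm above the mallet's origin level.
- mallet_mould: White open mould, fixed, 264 (x -164..+100) x 124 x 40 mm high. Origin on the bench below the mallet's balance point, +x to the head end (away from the robot). Pockets (2 mm play) hold the head and the last 86 mm of handle. At x -66..+36 a finger gap without walls lies both sides of the handle: gap floor 10, handle underside 22 mm above the bench. The mallet lifts straight up, clear after 35 mm.
- cradle: Spraying cradle, fixed: low grey turntable (radius 85 mm, does not turn) with a steel bar and two upright forks. Origin on the bench at the turntable's centre; z up, +x along the bar to the wide fork. Wide fork (prongs 100 mm apart, for the head) at x +68 mm, narrow fork (48 mm apart, for the handle) at x -110 mm. All prong tips 110 mm above the bench.
- cradle_mid (a point): The middle of the cradle: 110 mm above its origin, level with the prong tips; the mallet's balance point belongs above it. Axes as the cradle's.
- pin: Dark chocolate rolling pin, 236 x 46 x 36 mm, lying in the other mould; a bystander. Origin on its underside, 32 mm towards +x from its middle.
- pin_mould: The other white mould, same outline as the mallet's (264 x 124 x 40 mm), fixed; holds the rolling pin. Origin on the bench, 32 mm towards +x from its middle.
- pot_a: Small amber colour pot, 30 mm wide, about 45 mm high, loose; bystander. Origin: centre of underside.
- pot_b: Second small amber colour pot, the same.
- brush: Brush, 170 mm long, lying loose; bystander.
- spatula: Spatula, 200 mm long, lying loose; bystander.
- cup: Steel cup, 64 mm wide, 60 mm high, loose; bystander. Origin: centre of underside.
- colour_bottle: White bottle, 48 mm wide, 110 mm high, loose; bystander. Origin: centre of underside.

How it is judged:
By the outcome, as a careful person would: the job done as asked, in the order asked, and still so for the second after the job is handed in, while the arm keeps its last pose, push and grip.
It also fails if it takes over 54 s, if anything falls off the work surface, if the arm or the gripper's body presses on something with over 40 N, if the wrist force passes 120 N, or if a joint passes its speed limit or range.

ROBOT

A 6-joint arm with a two-finger parallel gripper is mounted at the origin on the work surface. World frame = base frame: x ahead of the robot, y to its left, z up, the work surface at z = 0. Lengths are in m, angles in rad, forces in N, time in s.
With the tool pointing down it reaches from about 0.35 to 0.725 m from the base axis. Payload 4.3 kg.
Tool frame: the origin (TCP) lies midway between the tips of the shut fingers; the grasp point (between the pads) lies 19 mm behind it (r.pinch_z is the x of the grasp point in the tool frame, in m); x points along the fingers, y is the direction in which the jaws open and shut, and the axes are right-handed (so a half turn about x gives the same grasp; the last joint's range is limited). The gripper opens to 85 mm and grips with 20 to 120 N. Pads are 22 mm wide; open, the fingers measure 114 mm over their backs; the gripper's body (76 mm by 85 mm) begins 54 mm behind the grasp point. The pads swing forward as they close: fully open they stand 13 mm farther back than shut.
Start: joints at [-1.318, 0.377, 0.081, 1.274, 0, 1.46], TCP at [0.204, -0.538, 0.231] pointing down, gripper open.
Joint ranges: [-2.72, 2.72], [-0.84, 1.66], [-1.02, 1.22], [-1.77, 2.12], [-1.37, 1.28], [-3.14, 3.14]. Speed limits (rad/s): [2.57, 2.57, 3.14, 3.14, 3.14, 3.14].

INTERFACE

Orientations are given as a rotation vector (axis times angle).
In Python, from plant import r, vision gives the robot as it stands.
- The arm moves only by the shell command python3 -m inch 'ROWS' [FORCE]. ROWS is JSON, a list of rows, each an object of numbers: "ax", "ay", "az": the turn, a rotation vector about the tool's x, y, z in rad; "x", "y", "z": the shift along the tool's x, y, z in cm; "fingers": the closure, from 0 (fully open) to 1 (shut). In form: [{"ax": .., "ay": .., "az": .., "x": .., "y": .., "z": .., "fingers": ..}, ...]. A call has exactly 10 rows; each row shifts and turns the commanded pose from where the row before left it, along the tool's axes as they then stand; what a row does not reach is not made up. A row lasts 1/8 s, in which the tool goes at most 62.5 mm and 10.7 degrees, less where a joint would pass 70% of its speed; a pose out of reach is approached as far as the arm can. A call with a gripper value outside its range is refused whole. The fingers move at their own pace and stop on an object; FORCE is the grip in N (left out, the last holds). Time passes only in rows, so rows that do not move let the fingers close, or fill a call up. It gives the time, the measured TCP pose, the force and the opening at its end, in the units of the state.
- r.observe(): the state, without advancing time (a new reading comes with each control period).
- vision.capture(name): name is "scene" or "top" or "wrist"; returns the picture (400x640x3 uint8, red, green, blue); there is no depth.
- vision.camera_info(name): a dict with "fx", "fy", "cx", "cy" (pixels), "k1" (the pictures are not rectified: a ray, as slopes to the right and down, at radius r is drawn at 1 + k1 r^2 times it, then the intrinsics apply), "R" (3x3) and "t" (3): a world point X has camera coordinates R X + t. Camera axes: x right, y down, z forward; pixel columns grow to the right and rows downward; lengths in m; the calibration is good to about 2 mm. A picture is of the moment at which its call begins: read the wrist's pose just before it. camera_info takes no time and is no camera call; for the wrist camera it gives the pose at the moment of the call.
- r.finish_job(): hands the job in, once; it reports no verdict.
The state is a dict: "time_s": time; "joints": joint angles; "dq": joint speeds; "tau": joint torques, N m; "position": TCP position; "ee_rot": TCP orientation; "contact_force": force on the tool from outside, world axes, zero at the start; "torque": the same for the moment, N m; "gripper_width": opening from 0.0 (shut) to 1.0 (fully open).
Only numpy, scipy, OpenCV 4.12 (cv2) and the standard library are available. Lean on these libraries where they do the work, as an engineer would, in place of code of your own. Each camera call takes 0.05 s, during which the arm holds its last target. There are 200 camera calls.

## Working session

There is one attempt and no reset: what is moved stays moved. The work goes in short steps, Python scripts to look and compute and a shell command to move; the robot and the scene stay as the last step left them, time stands still between calls to the robot, and variables do not carry over. Pictures are saved under pics/ and viewed, about 8 in all and at most 12, crops included, and the job is handed in when it is done.

```bash
mkdir -p pics
python3 - <<'E'
from plant import r, vision
import cv2
for n in("top","scene"):
    im=vision.capture(n); cv2.imwrite(f"pics/{n}0.png",im[...,::-1]); i=vision.camera_info(n); print(n,i)
print(r.observe(), r.pinch_z)
E
```

```text
top {'fx': 423.77110238188095, 'fy': 423.77110238188095, 'cx': 321.9579756405124, 'cy': 195.63995776764605, 'k1': 0.01828198783910012, 'R': array([[-0.02235701, -0.99972133, -0.00757824],
       [-0.98932307,  0.02321512, -0.14387817],
       [ 0.14401401,  0.00428065, -0.98956639]]), 't': array([0.01546624, 0.55637658, 1.35244379])}
scene {'fx': 390.1525287198989, 'fy': 390.1525287198989, 'cx': 321.51888319545765, 'cy': 201.08733953597783, 'k1': -0.008835030041635071, 'R': array([[-0.05499436,  0.99847692,  0.00441121],
       [ 0.74904027,  0.0441763 , -0.66105002],
       [-0.66023806, -0.03304985, -0.75032887]]), 't': array([ 0.04521563, -0.34065495,  1.46907472])}
{'time_s': 0.1, 'joints': array([-1.31829195e+00,  3.78042398e-01,  7.97953640e-02,  1.27439721e+00,
       -1.60849226e-05,  1.46048122e+00]), 'dq': array([ 3.95437661e-04, -1.72854400e-03,  2.24139871e-03,  7.03694098e-04,
       -1.32100291e-04,  8.55260873e-05]), 'tau': array([ 1.03288981e-03, -4.64692605e+01,  2.70582747e+01,  1.20833359e-02,
       -1.74404036e-04,  4.04604947e-06]), 'position': array([ 0.2039231 , -0.53701242,  0.23043828]), 'ee_rot': array([ 2.02418008,  0.37321137, -2.02448326]), 'contact_force': array([-0.55192523, -0.38329569, -0.28933858]), 'torque': array([ 0.00977547, -0.01954054, -0.0397978 ]), 'gripper_width': 1.001748482188876} -0.0187
```

View pics/top0.png

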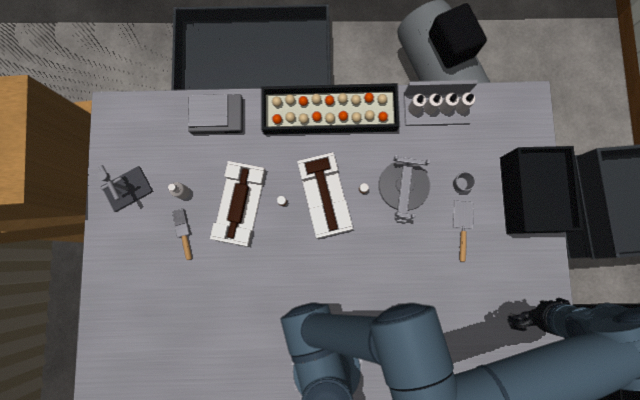

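View pics/scene0.png

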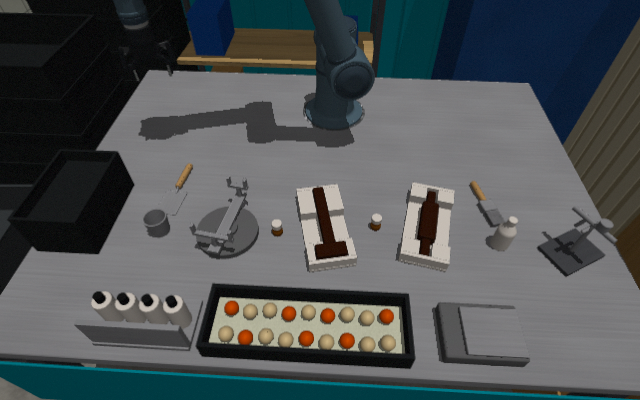

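Top view: mallet in its mould at about (320,190), head up (away from the robot). Pin at (240,203), cradle at (405,187), pots at (282,201) and (364,188). Next I'll measure the mallet and zoom in on the cradle.

```bash
cat > h.py <<'E'
import numpy as np, cv2
def ray(i,uv):
    uv=np.atleast_2d(np.float64(uv)); d=np.c_[(uv[:,0]-i['cx'])/i['fx'],(uv[:,1]-i['cy'])/i['fy']]
    s=d.copy()
    for _ in range(10): s=d/(1+i['k1']*(s**2).sum(1,keepdims=True))
    R=np.array(i['R']); t=np.array(i['t'])
    return -R.T@t, np.c_[s,np.ones(len(s))]@R
def plane(i,uv,z):
    c,d=ray(i,uv); return c+d*((z-c[2])/d[:,2])[:,None]
def proj(i,X):
    p=np.atleast_2d(X)@np.array(i['R']).T+np.array(i['t']); s=p[:,:2]/p[:,2:]
    s=s*(1+i['k1']*(s**2).sum(1,keepdims=True)); return s*[i['fx'],i['fy']]+[i['cx'],i['cy']]
def mallet(i,im,z,box,thr=(90,15)):
    """dark-brown top face on plane z -> balance point xy, yaw, dims"""
    a=im.astype(int); m=((a.max(2)<thr[0])&(a[...,0]-a[...,2]>thr[1])).astype(np.uint8)
    k=np.zeros_like(m); x0,y0,x1,y1=box; k[y0:y1,x0:x1]=m[y0:y1,x0:x1]
    n,l,s,c=cv2.connectedComponentsWithStats(k); j=1+s[1:,4].argmax()
    cnt=max(cv2.findContours((l==j).astype(np.uint8),0,1)[0],key=cv2.contourArea)[:,0]
    return l==j, plane(i,cnt,z)
E
cat > m.py <<'E'
from plant import r, vision
from h import *
for n,box in(("top",(296,148,356,242)),("scene",(290,180,360,272))):
    im=vision.capture(n); i=vision.camera_info(n)
    msk,P=mallet(i,im,.05,box); ys,xs=np.nonzero(msk); print(n,msk.sum(),xs.min(),xs.max(),ys.min(),ys.max())
    Q=plane(i,np.c_[xs,ys],.05)[:,:2]
    # handle axis: initial pca, then centreline of handle slices
    c=Q.mean(0); w,v=np.linalg.eigh(np.cov(Q.T)); ax=v[:,1]*np.sign(v[0,1])
    for _ in range(4):
        pr=np.array([-ax[1],ax[0]]); s=(Q-c)@ax; u=(Q-c)@pr
        b=np.arange(s.min()+.015,s.max()-.06,.005)
        mid=[(u[(s>=a)&(s<a+.005)].min()+u[(s>=a)&(s<a+.005)].max())/2 for a in b]
        k=np.polyfit(b+.0025,mid,1); c=c+k[1]*pr; ax=ax+k[0]*pr; ax/=np.linalg.norm(ax)
    pr=np.array([-ax[1],ax[0]]); s=(Q-c)@ax; u=(Q-c)@pr
    print("len",np.ptp(s),"headw",np.ptp(u),"yaw",np.arctan2(ax[1],ax[0]))
    for q,o in((s.max(),-.088),(s.min(),.152)): print("bal",c+ax*(q+o))
    if n=="top": cv2.imwrite("pics/ct.png",cv2.resize(im[145:235,360:445,::-1],None,fx=6,fy=6,interpolation=2))
    else: cv2.imwrite("pics/cs.png",cv2.resize(im[165:265,180:280,::-1],None,fx=6,fy=6,interpolation=2))
a=cv2.imread("pics/ct.png");b=cv2.imread("pics/cs.png");H=400
cv2.imwrite("pics/c.png",np.hstack([cv2.resize(q,(400,int(q.shape[0]*400/q.shape[1])))[:400] for q in(a,b)]))
E
python3 m.py
```

```text
top 730 305 336 158 229
len 0.2351041812745711 headw 0.0752614425450232 yaw 0.22030692682546868
bal [0.58936177 0.0008406 ]
bal [0.59413926 0.00191048]
scene 1022 313 347 187 258
len 0.24258764086836063 headw 0.0783785015132695 yaw 0.21777305421886262
bal [5.98121592e-01 5.81486524e-04]
bal [5.95595069e-01 2.24116727e-05]
```

View pics/c.png

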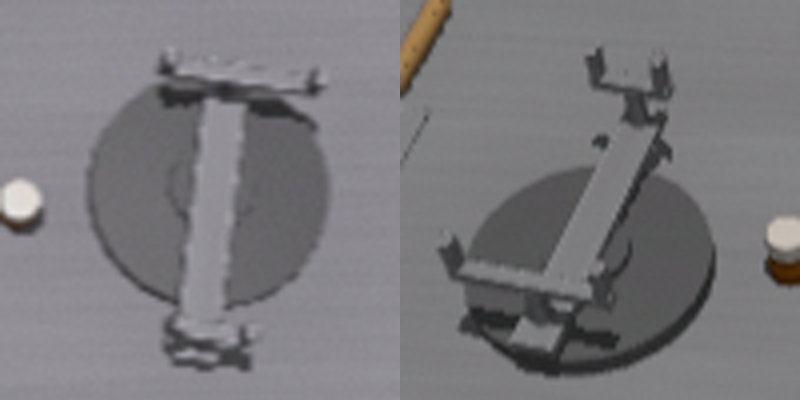

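The wide fork is the one away from the robot, so the head side matches the mallet's. Next I'll triangulate the prong tips from both views and cross-check against the disc.

```bash
cat > c.py <<'E'
from plant import r, vision
from h import *
T,S=vision.camera_info("top"),vision.camera_info("scene")
t=np.array([(168,57),(318,77),(176,322),(250,333)])/4.706+[360,145]
s=np.array([(605-400,265),(47,237),(660-400,55),(196,50)])/4.+[180,165]
A,B=plane(T,t,.11),plane(S,s,.11)
for n,P in(("top",A),("scene",B)):
    w,q=P[:2,:2].mean(0),P[2:,:2].mean(0); d=w-q; L=np.linalg.norm(d); u=d/L
    print(n,P[:,:2].round(4).tolist(),"widths",np.linalg.norm(P[0]-P[1]),np.linalg.norm(P[2]-P[3]),"L",L,"yaw",np.arctan2(u[1],u[0]),"mid",q+u*.11,w-u*.068)
for j in range(4):
    (c1,d1),(c2,d2)=ray(T,t[j]),ray(S,s[j]); M=np.c_[d1[0],-d2[0]]; k=np.linalg.lstsq(M,c2-c1,rcond=None)[0]
    print("tri",c1+d1[0]*k[0],c2+d2[0]*k[1])
# disc: fit ellipse of dark-grey disc
for n,i,b in(("top",T,(375,150,435,232)),("scene",S,(190,195,265,262))):
    im=vision.capture(n); g=cv2.cvtColor(im,7); x0,y0,x1,y1=b
    print(n,"grey disc",g[187,388],g[215,250] ,"bench",g[240,400],g[270,200])
    m=np.zeros_like(g); m[y0:y1,x0:x1]=(g[y0:y1,x0:x1]<g[240,400]*.0+ (g[187,388]*.5+g[240,400]*.5 if n=="top" else g[215,230]*.5+g[270,200]*.5))
    cnt=max(cv2.findContours(cv2.morphologyEx(m,3,np.ones((3,3))),0,1)[0],key=cv2.contourArea)
    h=cv2.convexHull(cnt)[:,0]; P=plane(T if n=="top" else S,h,.015); print("circle",cv2.minEnclosingCircle(P[:,:2].astype(np.float32)))
E
python3 c.py
```

```text
top [[0.6638, -0.233], [0.6476, -0.3324], [0.4854, -0.2298], [0.477, -0.2779]] widths 0.10068740924848218 0.04883904756109548 L 0.17690799060276435 yaw -0.16355194572615137 mid [ 0.58970567 -0.27176614] [ 0.58862824 -0.27158834]
scene [[0.6642, -0.2308], [0.6484, -0.3333], [0.4833, -0.2304], [0.4811, -0.2754]] widths 0.10376298919333334 0.04508625390661157 L 0.17656473605842468 yaw -0.16563467411341826 mid [ 0.59064734 -0.27105981] [ 0.58923172 -0.27082316]
tri [ 0.66389268 -0.23303422  0.10963596] [ 0.66358093 -0.23101019  0.10920728]
tri [ 0.64782095 -0.33256078  0.10916358] [ 0.64803334 -0.33356346  0.10946311]
tri [ 0.48515917 -0.22945785  0.1119542 ] [ 0.48520117 -0.22975464  0.11200974]
tri [ 0.47733883 -0.27869574  0.10628   ] [ 0.47706481 -0.27701045  0.1059009 ]
top grey disc 112 221 bench 140 140
circle ((0.5775404572486877, -0.28367260098457336), 0.1194613128900528)
scene grey disc 126 86 bench 121 124
circle ((0.5779850482940674, -0.278083860874176), 0.1250859647989273)
```

```bash
cat > go.py <<'E'
# usage: go.py x y z yaw : tool-frame motion still needed (tool down, jaw axis square to yaw)
import sys
from plant import r
import numpy as np
from scipy.spatial.transform import Rotation as Ro
x,y,z,yaw=map(float,sys.argv[1:5]); o=r.observe(); C=Ro.from_rotvec(o['ee_rot']); M=C.as_matrix()
best=None
for s in(1,-1):
    yd=s*np.array([-np.sin(yaw),np.cos(yaw),0]); xd=np.array([0,0,-1.]); D=Ro.from_matrix(np.c_[xd,yd,np.cross(xd,yd)])
    v=(C.inv()*D).as_rotvec(); print("turn(tool rad)",v.round(4))
    if best is None or np.linalg.norm(v)<np.linalg.norm(best[0]): best=(v,D)
d=np.array([x,y,z])-o['position']
print("shift cm now axes",(C.inv().apply(d)*100).round(2),"| after turn",(best[1].inv().apply(d)*100).round(2))
print("joints",o['joints'].round(3),"pos",o['position'].round(4),"F",o['contact_force'].round(1),"w",round(o['gripper_width'],3),"t",o['time_s'])
E
python3 go.py .5945 .0009 .20 .219; python3 -c "
from plant import vision
from h import *
T=vision.camera_info('top');print(plane(T,[(282,201),(364,188)],.045),plane(T,[(238,203)],.05))"
```

```text
turn(tool rad) [-2.9978e+00 -1.0000e-03 -0.0000e+00]
turn(tool rad) [ 0.1438 -0.      0.0006]
shift cm now axes [  3.12 -36.47 -55.61] | after turn [  3.1  -44.06 -49.81]
joints [-1.318  0.378  0.081  1.274 -0.     1.46 ] pos [ 0.204  -0.5374  0.231 ] F [0.5 0.3 0.4] w 1.0 t 0.3
[[ 0.54125312  0.13376889  0.045     ]
 [ 0.57798659 -0.13576651  0.045     ]] [[0.5373657  0.27666479 0.05      ]]
```

```bash
python3 -m inch '[{"ax":0.144},{"y":-2.45,"z":-2.77},{"y":-2.45,"z":-2.77},{"y":-2.45,"z":-2.77},{"y":-2.45,"z":-2.77},{"y":-2.45,"z":-2.77},{"y":-2.45,"z":-2.77},{"y":-2.45,"z":-2.77},{"y":-2.45,"z":-2.77},{"y":-2.45,"z":-2.77}]' 40 && python3 -m inch '[{"y":-2.45,"z":-2.77},{"y":-2.45,"z":-2.77},{"y":-2.45,"z":-2.77},{"y":-2.45,"z":-2.77},{"y":-2.45,"z":-2.77},{"y":-2.45,"z":-2.77},{"y":-2.45,"z":-2.77},{"y":-2.45,"z":-2.77},{"y":-2.45,"z":-2.77},{}]'; python3 go.py .5945 .0009 .20 .219
python3 - <<'E'
from plant import r, vision
from h import *
i=vision.camera_info("wrist"); im=vision.capture("wrist"); import pickle; pickle.dump((i,im),open("w.pkl","wb"))
cv2.imwrite("pics/w1.png",im[...,::-1]); print(proj(i,[[.5945,.0009,.05]]))
E
```

```text
turn(tool rad) [-2.9978e+00 -1.0000e-03 -0.0000e+00]
turn(tool rad) [ 0.1438 -0.      0.0006]
shift cm now axes [  3.12 -36.47 -55.61] | after turn [  3.1  -44.06 -49.81]
joints [-1.318  0.378  0.081  1.274 -0.     1.46 ] pos [ 0.204  -0.5374  0.231 ] F [0.5 0.3 0.4] w 1.0 t 0.3
[[144.32205742 -76.087506  ]]invalid input
```

View pics/w1.png

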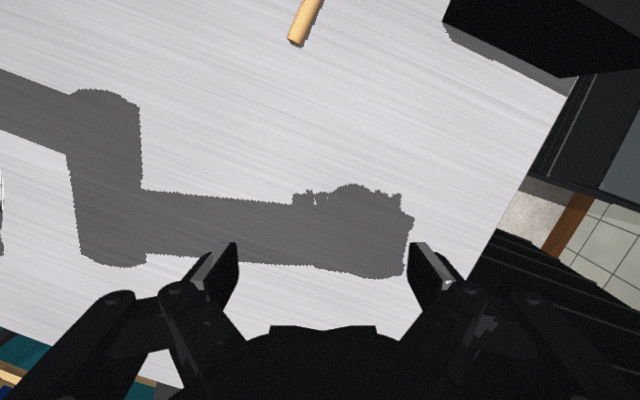

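The wrist picture shows only bench and gripper: the move was refused ("invalid input"), probably because every row needs every key.

```bash
python3 -m inch '[{"ax":0.144,"ay":0,"az":0,"x":0,"y":0,"z":0,"fingers":0},{"ax":0,"ay":0,"az":0,"x":0,"y":-2.45,"z":-2.77,"fingers":0},{"ax":0,"ay":0,"az":0,"x":0,"y":-2.45,"z":-2.77,"fingers":0},{"ax":0,"ay":0,"az":0,"x":0,"y":-2.45,"z":-2.77,"fingers":0},{"ax":0,"ay":0,"az":0,"x":0,"y":-2.45,"z":-2.77,"fingers":0},{"ax":0,"ay":0,"az":0,"x":0,"y":-2.45,"z":-2.77,"fingers":0},{"ax":0,"ay":0,"az":0,"x":0,"y":-2.45,"z":-2.77,"fingers":0},{"ax":0,"ay":0,"az":0,"x":0,"y":-2.45,"z":-2.77,"fingers":0},{"ax":0,"ay":0,"az":0,"x":0,"y":-2.45,"z":-2.77,"fingers":0},{"ax":0,"ay":0,"az":0,"x":0,"y":-2.45,"z":-2.77,"fingers":0}]' 40; python3 go.py .5945 .0009 .20 .219
```

```text
time_s: 1.6
position: [0.4002, -0.2672, 0.2314]
ee_rot: [2.106, 0.231, -2.105]
contact_force: [-0.5, -0.4, -0.2]
gripper_width: 1.0
turn(tool rad) [ 3.1413e+00 -6.0000e-04  4.0000e-04]
turn(tool rad) [-0.0003 -0.0002 -0.0004]
shift cm now axes [  3.14 -21.96 -24.78] | after turn [  3.14 -21.95 -24.79]
joints [-0.721  0.187 -0.177  1.206 -0.     2.202] pos [ 0.4002 -0.2672  0.2314] F [-0.5 -0.4 -0.2] w 1.0 t 1.6
```

```bash
python3 -m inch '[{"ax":0,"ay":0,"az":0,"x":0,"y":-2.44,"z":-2.75,"fingers":0},{"ax":0,"ay":0,"az":0,"x":0,"y":-2.44,"z":-2.75,"fingers":0},{"ax":0,"ay":0,"az":0,"x":0,"y":-2.44,"z":-2.75,"fingers":0},{"ax":0,"ay":0,"az":0,"x":0,"y":-2.44,"z":-2.75,"fingers":0},{"ax":0,"ay":0,"az":0,"x":0,"y":-2.44,"z":-2.75,"fingers":0},{"ax":0,"ay":0,"az":0,"x":0,"y":-2.44,"z":-2.75,"fingers":0},{"ax":0,"ay":0,"az":0,"x":0,"y":-2.44,"z":-2.75,"fingers":0},{"ax":0,"ay":0,"az":0,"x":0,"y":-2.44,"z":-2.75,"fingers":0},{"ax":0,"ay":0,"az":0,"x":0,"y":-2.44,"z":-2.75,"fingers":0},{"ax":0,"ay":0,"az":0,"x":0,"y":0,"z":0,"fingers":0}]'; python3 go.py .5945 .0009 .20 .219
python3 - <<'E'
from plant import r, vision
from h import *
i=vision.camera_info("wrist"); im=vision.capture("wrist"); import pickle; pickle.dump((i,im),open("w.pkl","wb"))
cv2.imwrite("pics/w2.png",im[...,::-1]); print(proj(i,[[.5945,.0009,.05]]))
E
```

```text
time_s: 2.85
position: [0.5945, 0.0017, 0.2308]
ee_rot: [2.104, 0.235, -2.104]
contact_force: [0.7, -0.0, -0.2]
gripper_width: 0.999
turn(tool rad) [-3.1385e+00 -2.0000e-04 -3.0000e-04]
turn(tool rad) [ 0.0031 -0.0002  0.0002]
shift cm now axes [3.08 0.08 0.02] | after turn [3.08 0.08 0.02]
joints [-0.104  0.418  0.141  1.293  0.     2.816] pos [0.5945 0.0017 0.2308] F [ 0.7 -0.  -0.2] w 0.999 t 2.85
[[323.2904477 176.9408912]]
```

View pics/w2.png

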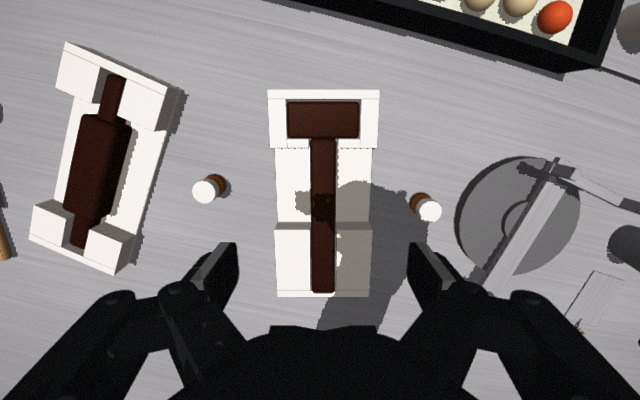

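The wrist view shows the mallet handle upright at columns 311–336, the head at rows 100–138 and the handle end at row 293. The handle is square to the jaws and well centred, so I'll refine the pose from this picture.

```bash
cat > wm.py <<'E'
from h import *; import pickle
i,im=pickle.load(open("w.pkl","rb"))
def edge(p,q,n=400):  # dark/light transitions along a pixel line
    t=np.linspace(0,1,n)[:,None]; P=np.array(p)*(1-t)+np.array(q)*t
    a=im.astype(int); red=np.array([a[int(round(y)),int(round(x))] for x,y in P]); return P
a=im.astype(int); m=((a[...,0]-a[...,2]>12)&(a.max(2)<110)).astype(np.uint8)
m[:, :260]=0; m[:,390:]=0; m[:90]=0; m[300:]=0
m=cv2.morphologyEx(m,cv2.MORPH_CLOSE,np.ones((5,5),np.uint8))
L,R,rows=[],[],[]
for y in range(145,288,3):
    x=np.nonzero(m[y])[0]; L.append(plane(i,(x.min()-.5,y),.05)[0,:2]); R.append(plane(i,(x.max()+.5,y),.05)[0,:2])
L,R=np.array(L),np.array(R); C=(L+R)/2; print("width",np.median(np.linalg.norm(L-R,axis=1)))
vx,vy,x0,y0=cv2.fitLine(C.astype(np.float32),cv2.DIST_HUBER,0,.01,.01).ravel(); s=np.sign(vx); u=np.array([vx,vy])*s; c=np.array([x0,y0])
print("yaw",np.arctan2(u[1],u[0]))
ys=np.nonzero(m[:,323])[0]; hx=[np.nonzero(m[:,x])[0] for x in(296,302,344,350)]
f=lambda v,y:(plane(i,(v,y),.05)[0,:2]-c)@u
S={"end":(f(323,ys.max()+.5),.152),"top":(np.mean([f(x,h.min()-.5) for x,h in zip((296,302,344,350),hx)]),-.088),"inner":(np.mean([f(x,h.max()+.5) for x,h in zip((296,302,344,350),hx)]),-.048)}
for k,(q,o) in S.items(): print(k,(c+u*(q+o)).round(4))
E
python3 wm.py
```

```text
width 0.028457116515009553
yaw 0.2170044
end [0.5927 0.0013]
top [0.5905 0.0008]
inner [0.5911 0.001 ]
```

```bash
python3 go.py .5925 .0010 .016 .218
```

```text
turn(tool rad) [-3.1389e+00  5.0000e-04  9.0000e-04]
turn(tool rad) [ 0.0027  0.0006 -0.0003]
shift cm now axes [21.49 -0.08  0.1 ] | after turn [21.49 -0.07  0.11]
joints [-0.106  0.417  0.14   1.294 -0.     2.815] pos [0.5937 0.0006 0.2309] F [-0.4 -0.1 -0.9] w 1.003 t 2.9
```

```bash
python3 -m inch '[{"ax":0.003,"ay":0,"az":0,"x":2.2,"y":0,"z":0.15,"fingers":0},{"ax":0,"ay":0,"az":0,"x":2.2,"y":0,"z":0,"fingers":0},{"ax":0,"ay":0,"az":0,"x":2.2,"y":0,"z":0,"fingers":0},{"ax":0,"ay":0,"az":0,"x":2.2,"y":0,"z":0,"fingers":0},{"ax":0,"ay":0,"az":0,"x":2.2,"y":0,"z":0,"fingers":0},{"ax":0,"ay":0,"az":0,"x":2.2,"y":0,"z":0,"fingers":0},{"ax":0,"ay":0,"az":0,"x":1.8,"y":0,"z":0,"fingers":0},{"ax":0,"ay":0,"az":0,"x":1.2,"y":0,"z":0,"fingers":0},{"ax":0,"ay":0,"az":0,"x":0,"y":0,"z":0,"fingers":0},{"ax":0,"ay":0,"az":0,"x":0,"y":0,"z":0,"fingers":0}]'; python3 go.py .5925 .0010 .016 .218
```

```text
time_s: 4.15
position: [0.5925, -0.0009, 0.0701]
ee_rot: [2.109, 0.227, -2.106]
contact_force: [-0.8, -0.5, 0.7]
gripper_width: 0.998
turn(tool rad) [ 3.139e+00 -9.000e-04  1.700e-03]
turn(tool rad) [-0.0026 -0.0011 -0.0006]
shift cm now axes [ 5.41 -0.19 -0.03] | after turn [ 5.41 -0.18 -0.04]
joints [-0.108  0.504 -0.153  0.912 -0.     2.818] pos [ 0.5925 -0.0009  0.0701] F [-0.8 -0.5  0.7] w 0.998 t 4.15
```

```bash
python3 -m inch '[{"ax":0,"ay":0,"az":0,"x":1.0,"y":-0.12,"z":0,"fingers":0},{"ax":0,"ay":0,"az":0,"x":1.0,"y":0,"z":0,"fingers":0},{"ax":0,"ay":0,"az":0,"x":1.0,"y":0,"z":0,"fingers":0},{"ax":0,"ay":0,"az":0,"x":1.0,"y":0,"z":0,"fingers":0},{"ax":0,"ay":0,"az":0,"x":0.8,"y":0,"z":0,"fingers":0},{"ax":0,"ay":0,"az":0,"x":0.6,"y":0,"z":0,"fingers":0},{"ax":0,"ay":0,"az":0,"x":0,"y":0,"z":0,"fingers":0},{"ax":0,"ay":0,"az":0,"x":0,"y":0,"z":0,"fingers":0},{"ax":0,"ay":0,"az":0,"x":0,"y":0,"z":0,"fingers":0.3},{"ax":0,"ay":0,"az":0,"x":0,"y":0,"z":0,"fingers":0.45}]' 40; python3 go.py .5925 .0010 .016 .218
```

```text
time_s: 5.4
position: [0.592, 0.0006, 0.0156]
ee_rot: [2.108, 0.228, -2.107]
contact_force: [-0.9, 0.4, 0.3]
gripper_width: 0.607
turn(tool rad) [ 3.1394e+00 -5.0000e-04  9.0000e-04]
turn(tool rad) [-0.0022 -0.0006 -0.0003]
shift cm now axes [-0.04 -0.03 -0.05] | after turn [-0.04 -0.03 -0.05]
joints [-0.106  0.559 -0.219  0.792 -0.     2.82 ] pos [0.592  0.0006 0.0156] F [-0.9  0.4  0.3] w 0.607 t 5.4
```

```bash
python3 -m inch '[{"ax":0,"ay":0,"az":0,"x":0,"y":0,"z":0,"fingers":0.55},{"ax":0,"ay":0,"az":0,"x":0,"y":0,"z":0,"fingers":0.6},{"ax":0,"ay":0,"az":0,"x":0,"y":0,"z":0,"fingers":0.65},{"ax":0,"ay":0,"az":0,"x":0,"y":0,"z":0,"fingers":0.7},{"ax":0,"ay":0,"az":0,"x":0,"y":0,"z":0,"fingers":0.8},{"ax":0,"ay":0,"az":0,"x":0,"y":0,"z":0,"fingers":0.9},{"ax":0,"ay":0,"az":0,"x":0,"y":0,"z":0,"fingers":1},{"ax":0,"ay":0,"az":0,"x":0,"y":0,"z":0,"fingers":1},{"ax":0,"ay":0,"az":0,"x":0,"y":0,"z":0,"fingers":1},{"ax":0,"ay":0,"az":0,"x":0,"y":0,"z":0,"fingers":1}]' 50; python3 go.py .5925 .0010 .016 .218
```

```text
time_s: 6.65
position: [0.5919, 0.0008, 0.0155]
ee_rot: [2.108, 0.229, -2.107]
contact_force: [-1.2, 1.6, 4.6]
gripper_width: 0.343
turn(tool rad) [3.1395e+00 2.0000e-04 5.0000e-04]
turn(tool rad) [-0.0021 -0.0003  0.0001]
shift cm now axes [-0.05 -0.   -0.06] | after turn [-0.05 -0.   -0.06]
joints [-0.106  0.559 -0.219  0.792  0.     2.82 ] pos [0.5919 0.0008 0.0155] F [-1.2  1.6  4.6] w 0.343 t 6.65
```

```bash
python3 -m inch '[{"ax":0,"ay":0,"az":0,"x":-0.3,"y":0,"z":0,"fingers":1},{"ax":0,"ay":0,"az":0,"x":-0.6,"y":0,"z":0,"fingers":1},{"ax":0,"ay":0,"az":0,"x":-0.8,"y":0,"z":0,"fingers":1},{"ax":0,"ay":0,"az":0,"x":-0.9,"y":0,"z":0,"fingers":1},{"ax":0,"ay":0,"az":0,"x":-0.9,"y":0,"z":0,"fingers":1},{"ax":0,"ay":0,"az":0,"x":-0.9,"y":0,"z":0,"fingers":1},{"ax":0,"ay":0,"az":0,"x":-0.8,"y":0,"z":0,"fingers":1},{"ax":0,"ay":0,"az":0,"x":-0.8,"y":0,"z":0,"fingers":1},{"ax":0,"ay":0,"az":0,"x":0,"y":0,"z":0,"fingers":1},{"ax":0,"ay":0,"az":0,"x":0,"y":0,"z":0,"fingers":1}]'
python3 - <<'E'
from plant import r, vision
from h import *
o=r.observe(); print(o['contact_force'],o['torque'])
a=vision.capture("scene")[170:280,280:400]; b=vision.capture("wrist")
cv2.imwrite("pics/l.png",np.hstack([cv2.resize(a,(436,400)),cv2.resize(b,(360,225),interpolation=3) if 0 else b[:400,140:500]])[...,::-1])
E
```

```text
time_s: 7.9
position: [0.5916, 0.0007, 0.075]
ee_rot: [2.107, 0.228, -2.108]
contact_force: [0.1, 0.5, -3.7]
gripper_width: 0.343
[ 0.09429372  0.5395528  -3.7259068 ] [0.03761057 0.0269231  0.02802275]
```

View pics/l.png

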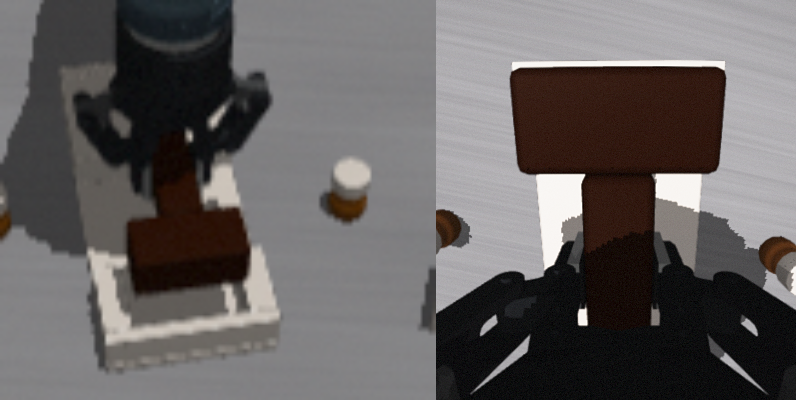

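Mallet is lifted clear and sits straight and level in the grip, 3.7 N on the wrist. Raising it further now.

```bash
python3 -m inch '[{"ax":0,"ay":0,"az":0,"x":-0.8,"y":0,"z":0,"fingers":1},{"ax":0,"ay":0,"az":0,"x":-1.4,"y":0,"z":0,"fingers":1},{"ax":0,"ay":0,"az":0,"x":-1.6,"y":0,"z":0,"fingers":1},{"ax":0,"ay":0,"az":0,"x":-1.6,"y":0,"z":0,"fingers":1},{"ax":0,"ay":0,"az":0,"x":-1.6,"y":0,"z":0,"fingers":1},{"ax":0,"ay":0,"az":0,"x":-1.6,"y":0,"z":0,"fingers":1},{"ax":0,"ay":0,"az":0,"x":-1.4,"y":0,"z":0,"fingers":1},{"ax":0,"ay":0,"az":0,"x":-1.1,"y":0,"z":0,"fingers":1},{"ax":0,"ay":0,"az":0,"x":0,"y":0,"z":0,"fingers":1},{"ax":0,"ay":0,"az":0,"x":0,"y":0,"z":0,"fingers":1}]'; python3 go.py .5896 -.2714 .1855 -.165
```

```text
time_s: 9.25
position: [0.5914, 0.0007, 0.1857]
ee_rot: [2.107, 0.228, -2.108]
contact_force: [0.0, 0.3, -4.4]
gripper_width: 0.344
turn(tool rad) [-2.7608e+00 -0.0000e+00  1.3000e-03]
turn(tool rad) [0.3808 0.0009 0.    ]
shift cm now axes [2.000e-02 2.654e+01 6.010e+00] | after turn [ 2.000e-02  2.687e+01 -4.290e+00]
joints [-0.106  0.427  0.037  1.182 -0.     2.82 ] pos [0.5914 0.0007 0.1857] F [ 0.   0.3 -4.4] w 0.344 t 9.25
```

```bash
python3 -m inch '[{"ax":0,"ay":0,"az":0,"x":0,"y":0.6,"z":0.14,"fingers":1},{"ax":0,"ay":0,"az":0,"x":0,"y":1.2,"z":0.27,"fingers":1},{"ax":0,"ay":0,"az":0,"x":0,"y":1.6,"z":0.36,"fingers":1},{"ax":0,"ay":0,"az":0,"x":0,"y":1.6,"z":0.36,"fingers":1},{"ax":0,"ay":0,"az":0,"x":0,"y":1.6,"z":0.36,"fingers":1},{"ax":0,"ay":0,"az":0,"x":0,"y":1.6,"z":0.36,"fingers":1},{"ax":0,"ay":0,"az":0,"x":0,"y":1.6,"z":0.36,"fingers":1},{"ax":0,"ay":0,"az":0,"x":0,"y":1.6,"z":0.36,"fingers":1},{"ax":0,"ay":0,"az":0,"x":0,"y":1.6,"z":0.36,"fingers":1},{"ax":0,"ay":0,"az":0,"x":0,"y":1.6,"z":0.36,"fingers":1}]'
python3 -m inch '[{"ax":0,"ay":0,"az":0,"x":0,"y":1.6,"z":0.36,"fingers":1},{"ax":0,"ay":0,"az":0,"x":0,"y":1.6,"z":0.36,"fingers":1},{"ax":0,"ay":0,"az":0,"x":0,"y":1.6,"z":0.36,"fingers":1},{"ax":0,"ay":0,"az":0,"x":0,"y":1.6,"z":0.36,"fingers":1},{"ax":0,"ay":0,"az":0,"x":0,"y":1.6,"z":0.36,"fingers":1},{"ax":0,"ay":0,"az":0,"x":0,"y":1.6,"z":0.36,"fingers":1},{"ax":0,"ay":0,"az":0,"x":0,"y":1.2,"z":0.27,"fingers":1},{"ax":0,"ay":0,"az":0,"x":0,"y":0.8,"z":0.18,"fingers":1},{"ax":0,"ay":0,"az":0,"x":0,"y":0.34,"z":0.11,"fingers":1},{"ax":0,"ay":0,"az":0,"x":0,"y":0,"z":0,"fingers":1}]'; python3 go.py .5896 -.2714 .1855 -.165
```

```text
time_s: 10.5
position: [0.5909, -0.1501, 0.1863]
ee_rot: [2.108, 0.228, -2.107]
contact_force: [0.3, 0.3, -4.0]
gripper_width: 0.343
time_s: 11.75
position: [0.5899, -0.2713, 0.1863]
ee_rot: [2.107, 0.229, -2.108]
contact_force: [0.1, 0.9, -4.0]
gripper_width: 0.343
turn(tool rad) [-2.7607e+00 -2.0000e-04  0.0000e+00]
turn(tool rad) [3.809e-01 0.000e+00 2.000e-04]
shift cm now axes [0.08 0.   0.03] | after turn [0.08 0.01 0.03]
joints [-0.529  0.547  0.232  1.256  0.     2.397] pos [ 0.5899 -0.2713  0.1863] F [ 0.1  0.9 -4. ] w 0.343 t 11.75
```

```bash
python3 -m inch '[{"ax":0.03,"ay":0,"az":0,"x":0.07,"y":0,"z":0,"fingers":1},{"ax":0.05,"ay":0,"az":0,"x":0,"y":0,"z":0,"fingers":1},{"ax":0.06,"ay":0,"az":0,"x":0,"y":0,"z":0,"fingers":1},{"ax":0.06,"ay":0,"az":0,"x":0,"y":0,"z":0,"fingers":1},{"ax":0.06,"ay":0,"az":0,"x":0,"y":0,"z":0,"fingers":1},{"ax":0.06,"ay":0,"az":0,"x":0,"y":0,"z":0,"fingers":1},{"ax":0.04,"ay":0,"az":0,"x":0,"y":0,"z":0,"fingers":1},{"ax":0.021,"ay":0,"az":0,"x":0,"y":0,"z":0,"fingers":1},{"ax":0,"ay":0,"az":0,"x":0,"y":0,"z":0,"fingers":1},{"ax":0,"ay":0,"az":0,"x":0,"y":0,"z":0,"fingers":1}]'
python3 go.py .5896 -.2714 .1855 -.165
python3 - <<'E'
from plant import r, vision
from h import *
import pickle
W=vision.camera_info("wrist"); w=vision.capture("wrist"); s=vision.capture("scene"); t=vision.capture("top")
pickle.dump((W,w,s,t),open("f.pkl","wb"))
a=cv2.resize(s[120:260,160:290],(400,431))[:400]; cv2.imwrite("pics/f.png",np.hstack([a,w[:,120:520]])[...,::-1])
# expected head-top centre & bal projections
u=np.array([np.cos(.165),-np.sin(.165)])
for n,i in(("scene",vision.camera_info("scene")),("wrist",W)):
    c=np.array([.5896,-.2714]); v=np.array([-u[1],u[0]])
    X=[[*(c+u*p+v*q),z] for p,q,z in((.048,.04,.22),(.048,-.04,.22),(.088,.04,.22),(.088,-.04,.22),(.088,.04,.18),(.088,-.04,.18))]; print(n,proj(i,X).round(1).tolist())
E
```

```text
time_s: 13.0
position: [0.5899, -0.2713, 0.1856]
ee_rot: [-2.135, 0.177, 2.135]
contact_force: [0.7, 0.1, -3.7]
gripper_width: 0.342
turn(tool rad) [-3.1415e+00  1.0000e-04 -1.0000e-04]
turn(tool rad) [ 0.0001 -0.     -0.0001]
shift cm now axes [0.01 0.01 0.03] | after turn [0.01 0.01 0.03]
joints [-0.529  0.547  0.23   1.254 -0.     2.778] pos [ 0.5899 -0.2713  0.1856] F [ 0.7  0.1 -3.7] w 0.342 t 13.0
scene [[221.0, 194.6], [188.4, 188.9], [214.0, 207.7], [180.6, 201.7], [217.6, 219.0], [185.2, 213.1]]
wrist [[220.0, 172.6], [427.3, 172.5], [210.1, 61.0], [437.4, 61.1], [240.9, 75.5], [405.7, 75.6]]
```

View pics/f.png

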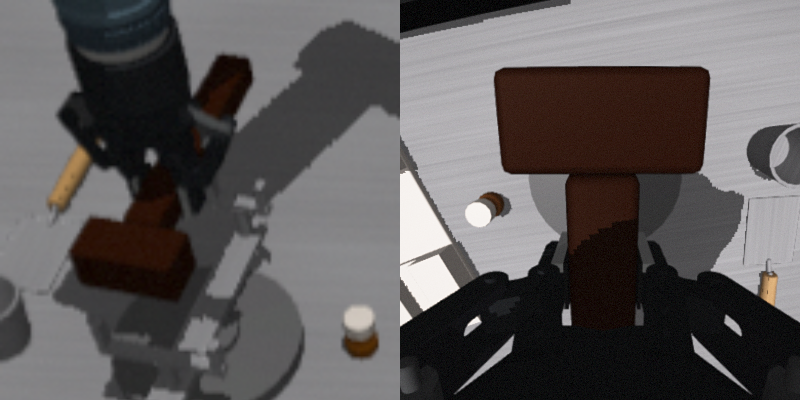

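The mallet is over the cradle, aligned with it, head over the wide fork. I'll check the level numerically: widths back-projected on a level top plane should stay constant along the mallet, and I'll compare the same numbers against the in-mould picture.

```bash
cat > lv.py <<'E'
from h import *; import pickle
def run(i,im,z,x0,x1,y0,y1,hr,gr):
    a=im.astype(int); m=((a[...,0]-a[...,2]>8)&(a.max(2)<120)).astype(np.uint8); m[:,:x0]=0;m[:,x1:]=0;m[:y0]=0;m[y1:]=0
    m=cv2.morphologyEx(m,cv2.MORPH_CLOSE,np.ones((5,5),np.uint8))
    def w(y):
        x=np.nonzero(m[y])[0]; p=plane(i,[(x.min()-.5,y),(x.max()+.5,y)],z)[:,:2]; return round(1000*np.linalg.norm(p[0]-p[1]),1), p.mean(0).round(4).tolist()
    for nm,rr in(("head",hr),("handle",gr)): print(nm,[(y,*w(y)) for y in rr])
    x=np.nonzero(m.any(0))[0].mean(); col=np.nonzero(m[:,int(x)])[0]; hc=np.nonzero(m[:,int(x)-60 if z>.1 else int(x)-20])[0]
    print("far/near head rows",hc.min(),hc.max(),"-> pts",plane(i,[(x,hc.min()-.5),(x,hc.max()+.5)],z)[:,:2].round(4).tolist())
i,im=pickle.load(open("w.pkl","rb")); print("mould"); run(i,im,.05,260,390,90,300,range(104,136,6),range(145,285,25))
W,w,s,t=pickle.load(open("f.pkl","rb")); print("now"); run(W,w,.22,205,445,50,335,range(80,168,14),range(182,322,20))
E
python3 lv.py
python3 - <<'E'
import pickle
from h import *; from plant import vision
W,w,s,t=pickle.load(open("f.pkl","rb"))
u=np.array([np.cos(.165),-np.sin(.165)]);v=np.array([-u[1],u[0]]);c=np.array([.5896,-.2714])
for n,im in(("scene",s),("top",t)):
    i=vision.camera_info(n); X=[[*(c+u*p+v*q),z] for p,q,z in((-.152,.015,.22),(-.152,-.015,.22),(.088,.04,.22),(.088,-.04,.22),(.088,.04,.18),(.088,-.04,.18))]
    P=proj(i,X); print(n,P.round(1).tolist())
    x0,y0=P.min(0).astype(int)-15; x1,y1=P.max(0).astype(int)+15
    q=cv2.resize(im[y0:y1,x0:x1],None,fx=5,fy=5,interpolation=cv2.INTER_CUBIC)
    for a,b in P: cv2.circle(q,(int((a+.5-x0)*5),int((b+.5-y0)*5)),4,(0,255,0),1)
    cv2.imwrite(f"pics/z{n}.png",q[...,::-1]); print(q.shape)
a,b=[cv2.imread(f"pics/z{n}.png") for n in("scene","top")]; H=max(a.shape[0],b.shape[0])
o=np.hstack([np.pad(k,((0,H-k.shape[0]),(0,0),(0,0))) for k in(a,b)]); f=min(800/o.shape[1],600/o.shape[0],1); cv2.imwrite("pics/z.png",cv2.resize(o,None,fx=f,fy=f))
E
```

```text
mould
head [(104, np.float64(81.0), [0.6729, 0.019]), (110, np.float64(80.3), [0.6667, 0.0181]), (116, np.float64(80.7), [0.6606, 0.0167]), (122, np.float64(80.0), [0.6544, 0.0148]), (128, np.float64(79.3), [0.648, 0.0139]), (134, np.float64(79.7), [0.6417, 0.0125])]
handle [(145, np.float64(31.3), [0.6299, 0.0098]), (170, np.float64(30.9), [0.6023, 0.003]), (195, np.float64(30.4), [0.5732, -0.003]), (220, np.float64(69.7), [0.5473, -0.0298]), (245, np.float64(76.6), [0.5156, -0.0388]), (270, np.float64(33.0), [0.477, -0.026])]
far/near head rows 99 227 -> pts [[0.6788, 0.0187], [0.5339, -0.0143]]
now
head [(80, np.float64(77.1), [0.6703, -0.284]), (94, np.float64(77.2), [0.6655, -0.2832]), (108, np.float64(76.9), [0.6607, -0.2826]), (122, np.float64(76.7), [0.6558, -0.2816]), (136, np.float64(76.9), [0.6508, -0.2808]), (150, np.float64(77.1), [0.6456, -0.2799]), (164, np.float64(76.9), [0.6403, -0.2792])]
handle [(182, np.float64(28.3), [0.6333, -0.278]), (202, np.float64(61.2), [0.628, -0.2607]), (222, np.float64(28.6), [0.617, -0.2753]), (242, np.float64(28.4), [0.6084, -0.2738]), (262, np.float64(28.6), [0.5992, -0.2725]), (282, np.float64(28.5), [0.5897, -0.271]), (302, np.float64(28.3), [0.5797, -0.2693])]
far/near head rows 67 173 -> pts [[0.6747, -0.2831], [0.637, -0.2767]]
scene [[241.4, 137.9], [230.6, 136.3], [214.0, 207.7], [180.6, 201.7], [217.6, 219.0], [185.2, 213.1]]
(565, 455, 3)
top [[405.4, 224.7], [416.0, 226.2], [406.3, 141.7], [433.8, 145.4], [403.7, 145.3], [430.4, 148.9]]
(575, 300, 3)
```

View pics/z.png

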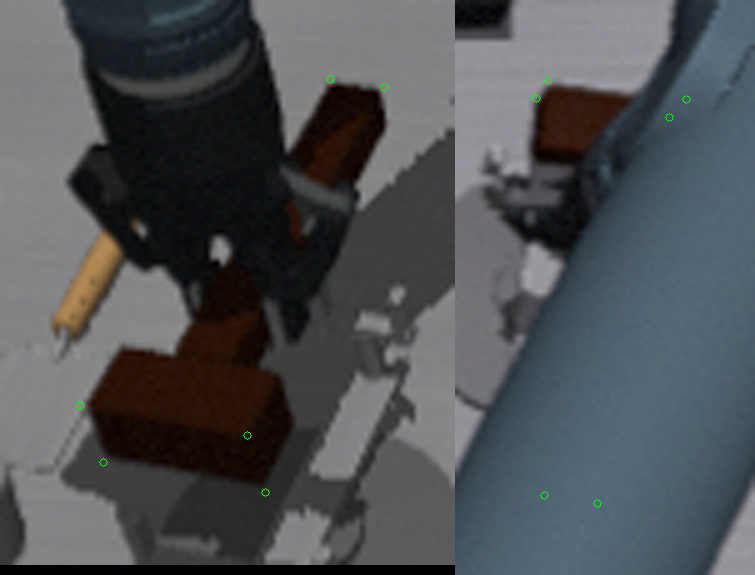

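Widths back-projected on a level plane at 0.22 m are constant (head 76.7–77.2 mm, handle 28.3–28.6 mm), so the mallet is level. Measured from the head's inner face, the balance point is at about (0.590, -0.271) m, and the handle yaw is -0.162. The cradle is at (0.5896, -0.2714), yaw -0.165. Handing in.

```bash
python3 go.py .5896 -.2714 .1855 -.165 | tail -1; python3 -c "
from plant import r
print(abs(r.observe()['dq']).max()); print(r.finish_job())"
```

```text
joints [-0.529  0.547  0.23   1.254 -0.     2.778] pos [ 0.5899 -0.2714  0.1856] F [-0.1  0.4 -4.4] w 0.348 t 13.15
0.002999804699485038
the job is handed in; nothing more can be done
None
```

I gripped the mallet's handle at the balance point with 50 N, lifted it straight out of the mould and carried it level to the cradle. I handed the job in at 13.2 s with the mallet still held there.

**Position:** the wrist camera puts the balance point within 1–2 mm of the cradle's middle. The handle is within about 0.003 rad of the cradle's line, with the head over the wide fork.

**Level and still:** head and handle widths measured constant along the mallet, so it is level. Joint speeds were at most 0.003 rad/s.

**Contact:** the wrist force was only the mallet's weight, about 4 N. The largest reading printed during the job was about 5 N, while the gripper was closing. I saw no contact with the cradle or anything else, but I didn't re-measure where the bystanders are.

**Height, less certain:** the lift distance gives 7.0 cm between the head's underside and the fork tips. Two checks did not match exactly:
- **Wrist camera:** it showed the mallet 4–5% narrower than its nominal size. Rounded edges could explain that, or the mallet may sit up to about 4 mm low.
- **Scene camera:** its overlay was 1–2 pixels off in places, about 3 to 6 mm.

I made no correction for either. My first move command was refused because of its format; nothing moved.

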